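# Clamp the spray nozzle with the folding crank

## Robot

A 6-joint arm with a two-finger parallel gripper is mounted at the origin on the work surface. World frame = base frame: x ahead of the robot, y to its left, z up, the work surface at z = 0. Lengths are in mm, angles in rad, forces in N, time in s.
With the tool pointing down it reaches from about 300 to 775 mm from the base axis. Payload 14.6 kg.
Tool frame: the origin (TCP) lies midway between the tips of the shut fingers; the grasp point (between the pads) lies 19 mm behind it; y points along the fingers, z is the direction in which the jaws open and shut, and the axes are right-handed (so a half turn about y gives the same grasp; the last joint's range is limited). The gripper opens to 94 mm and grips with 3 to 60 N. Pads are 16 mm wide; open, the fingers measure 119 mm over their backs; the gripper's body (75 mm by 177 mm) begins 78 mm behind the grasp point.
Start: joints at [1.2, 0.3, 1.521, -0, 1.321, -0.067], TCP at [164.529, 524.804, 205.446] pointing down, gripper open.
Joint ranges: [-3.03, 3.03], [-0.79, 2.21], [0.23, 2.52], [-1.04, 4.18], [0, 3.07], [-2.55, 2.55]. Speed limits (rad/s): [2.22, 2.22, 2.57, 3.14, 3.14, 3.14].

## Interface

Orientations are given as [roll, pitch, yaw] about the fixed x, y, z axes, in that order (R = Rz(yaw) Ry(pitch) Rx(roll)).
In Python, from cell import manip gives the robot as it stands.
- The arm moves only by the tool play_rows, never from a script. Its argument "series" is a list of rows, each a list of 3 entries, a list of its own where there are three numbers: the shift along the tool's x, y, z in m, then the turn about the tool's y in rad, then the closure, from 0 (fully open) to 1 (shut). In form: [[[dx, dy, dz], twist, grip], ...]. A call has 1 to 20 rows; each row is the pose to reach, as a shift and turn from the pose measured when the call began, along the tool's axes at that moment; what a row does not reach only later rows make up. A row lasts 1/10 s, in which the tool goes at most 50 mm and 8.59 degrees, less where a joint would pass 70% of its speed; a pose out of reach is approached as far as the arm can. A call with a gripper value outside its range is refused whole. The fingers move at their own pace and stop on an object; "squeeze" is the grip in N (left out, the last holds). Time passes only in rows, so rows that repeat a pose let the fingers close. It gives the time, the measured TCP pose, the force and the opening at its end, in the units of the state.
- manip.read_state(): the state, without advancing time (a new reading comes with each control period).
- manip.camera(name): name is "side" or "top" or "wrist"; returns the picture (480x640x3 uint8, red, green, blue); there is no depth.
- manip.camera_params(name): a dict with "K" (3x3 intrinsics, pixels), "rvec" (rotation vector, rad) and "tvec" (3), from world to camera coordinates, as OpenCV has them. Camera axes: x right, y down, z forward; pixel columns grow to the right and rows downward; lengths in mm; the calibration is good to about 2 mm. The wrist camera is an equidistant fisheye: a pixel r from the principal point sees the ray r / f radians off the axis. A picture is of the moment at which its call begins: read the wrist's pose just before it. camera_params takes no time and is no camera call; for the wrist camera it gives the pose at the moment of the call.
- manip.sign_off(): hands the job in, once; it reports no verdict.
The state is a dict: "clock": time; "joints": joint angles; "qd": joint speeds; "effort": joint torques, N m; "eef_pos": TCP position; "eef_rot": TCP orientation; "wrist_force": force on the tool from outside, world axes, zero at the start; "moment": the same for the moment, N m; "finger_gap": finger opening in mm.
Only numpy, scipy, OpenCV 4.12 (cv2) and the standard library are available. Lean on these libraries where they do the work, as an engineer would, in place of code of your own. Each camera call takes 0.05 s, during which the arm holds its last target. There are 200 camera calls.

## Task

The spray nozzle standing in the little clamp has to be held fast for a scrubbing. Stand the clamp's folded crank handle fully upright, then wind the crank clockwise until the jaws hold the nozzle snugly but without crushing it, and let go, leaving the handle standing and the other things where they are.

Things in the scene. Friction and masses are not known exactly. Their poses are not given: they have to be found in the camera images.
- clamp: The bolted-down clamp: a grey cast block 81 x 80 mm, 45 mm high, under the crank, and a bed 60 mm wide, 20 mm high, running 190 mm out from the crank axis along this body's +x. On the bed, from the axis outwards: moving jaw, nozzle, back jaw (jaw tops 60 mm above the lip). Origin on the lip under the crank axis, z up. The back jaw was left anywhere within a 14 mm range and is not measured.
- crank_axis (a point): Point on the vertical axis of the crank, 88 mm above the cement lip (the height of the handle's hinge pin). Axes as the clamp's.
- handle_hinge (a point): Middle of the hinge pin at the outer end of the crank arm, 70 mm from the crank axis, 88 mm above the lip. Its x axis points level outwards along the arm, away from the crank axis. The steel arm is 12 mm wide, its top 75 mm above the lip; 22 mm of free height lie between arm and cast block. The hinge fork is 23 mm wide.
- handle_grip (a point): Point on the centre line of the black round grip (18 mm thick, spins freely on its pin, from 12 to 62 mm from the hinge pin), 45 mm from the hinge pin. Folded, the grip lies level above the arm and points from the hinge back to the crank axis, centre line 88 mm above the lip; upright, it stands over the hinge pin with this point 133 mm above the lip.
- handle (a joint): Fold angle of the handle in rad: 0 folded flat on the arm, 1.571 upright against its stop. It swings up and outwards in the vertical plane of the arm, is stiff (0.09 N m) and stays where it is left.
- crank (a joint): Angle of the crank in rad, growing clockwise seen from above; range 0 to 3.0, starts between 0 and 0.4. It drags with 0.42 N m (6 N at the handle) and stays where it is left. Clockwise winds the moving jaw towards the back jaw, 20 mm per rad. Somewhere between 1.2 and 2.2 rad the nozzle is caught between pad and back jaw: felt as a load that then rises with the angle.
- jaw: The moving jaw, a dark steel block 60 mm wide with a rubber-faced sprung pad in front. Origin on the lip, under the crank axis when the crank reads 0; it moves with the jaw along the clamp's +x. The pad was set by hand: its free face is 59 to 65 mm farther along +x, not measured. Its spring takes 3 N per mm, up to 9 mm. Each newton on the nozzle adds 0.02 N m to the crank's load, 0.29 N at the handle.
- nozzle: Round aluminium spray nozzle standing between the jaws, 34 mm thick at its lower part, 60 mm high, about 150 g. Origin at the centre of its underside, 20 mm above the lip, z up. The pad slides it along the bed until it meets the back jaw. Snug is 6 to 18 N of pad on nozzle (0.1 to 0.3 rad of crank past where the load begins to rise); more than 25 N crushes it.
- plug: Bystander: hard silicone sink plug, 50 mm in diameter, 34 mm high, loose on the lip beside the clamp. Origin under its centre.
- brush: Bystander: bamboo brush lying bristles down beside the clamp, 180 mm long, 34 mm high. Origin under its middle, length along x.
- soap_tray: Bystander: white ceramic soap tray 90 x 130 x 22 mm with a soap bar in it. Origin under its centre.
- soap: Bystander: bar of soap 50 x 80 x 25 mm in the tray. Origin under its centre.
- detergent: Bystander: white bottle, 72 mm in diameter, 200 mm high, standing. Origin under its centre.
- scoop_mug: Bystander: white mug, 80 mm in diameter, 90 mm high, standing. Origin under its centre.
- organiser: Bystander: two-drawer clear plastic organiser 160 x 200 x 140 mm, fixed, one drawer pulled out towards its -x. Origin under its centre.

How it is judged:
By the outcome, as a careful person would: the job done as asked, in the order asked, and still so for the second after the job is handed in, with the robot touching nothing.
It also fails if it takes over 64 s, if anything falls off the work surface, if the arm or the gripper's body presses on something with over 40 N, if the wrist force passes 120 N, or if a joint passes its speed limit or range.

## Working session

There is one attempt and no reset: what is moved stays moved. The work goes in short steps, Python scripts to look and compute and a tool call to move; the robot and the scene stay as the last step left them, time stands still between calls to the robot, and variables do not carry over. Pictures are saved under pics/ and viewed, about 8 in all and at most 12, crops included, and the job is handed in when it is done.

Besides the shell and the picture viewer there is one more tool, called in YAML: its name, and indented under it one key for each argument. play_rows: Moves the arm, as the interface text tells. Its arguments: {"type":"object","properties":{"series":{"type":"array","items":{"type":"array"}},"squeeze":{"type":"number"}},"required":["series"]}

```bash
ls; mkdir -p pics; python3 - <<'E'
from cell import manip
import cv2,numpy as np
print(manip.read_state())
for n in("side","top","wrist"):
    p=manip.camera_params(n);print(n,p)
    cv2.imwrite(f"pics/{n}0.png",manip.camera(n)[:,:,::-1])
E
```

```text
pics
{'clock': 0.0, 'joints': array([ 1.20037161e+00,  3.00456729e-01,  1.52155734e+00,  1.56819906e-05,
        1.32068649e+00, -6.65948885e-02]), 'qd': array([-3.99308767e-04, -3.77294822e-04,  2.25527245e-04, -5.51869230e-04,
       -1.41155518e-03,  2.59820865e-05]), 'effort': array([-2.75605358e-03, -5.31795931e+01, -3.52746928e+01,  7.07147084e-02,
        2.43282382e-02, -1.09408475e-04]), 'eef_pos': array([164.45307703, 524.57727234, 204.90425406]), 'eef_rot': array([-1.57190076e+00,  8.88819516e-05, -3.03833771e-01]), 'wrist_force': array([-0.18004473, -0.22233762,  0.52416834]), 'moment': array([ 0.02208178,  0.00335786, -0.06134705]), 'finger_gap': 93.75951060859278}
side {'K': array([[481.32597155,   0.        , 320.47593027],
       [  0.        , 481.32597155, 241.19324354],
       [  0.        ,   0.        ,   1.        ]]), 'rvec': array([ 2.15534282, -0.67927778,  0.32483514]), 'tvec': array([-441.23570271,  248.63124842,  880.91910646])}
top {'K': array([[562.00953377,   0.        , 318.54242267],
       [  0.        , 562.00953377, 246.0272607 ],
       [  0.        ,   0.        ,   1.        ]]), 'rvec': array([ 2.19936704, -2.1627579 ,  0.07826041]), 'tvec': array([1.15783628e+00, 5.42963949e+02, 1.32813065e+03])}
wrist {'K': array([[371.64829954,   0.        , 313.7854127 ],
       [  0.        , 371.64829954, 236.82385967],
       [  0.        ,   0.        ,   1.        ]]), 'rvec': array([-2.37545869, -1.74582063, -0.20225108]), 'tvec': array([-550.0280087 ,  -24.32308506,  388.88810185])}
```

View pics/top0.png

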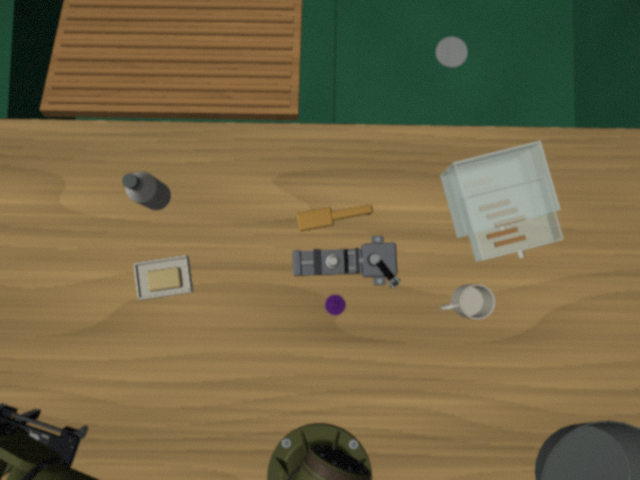

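View pics/side0.png

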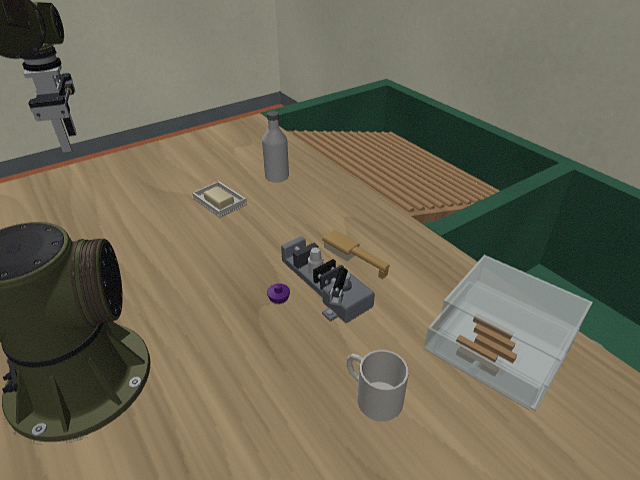

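```bash
cat > h.py <<'E'
import cv2,numpy as np
from cell import manip
def ray(n,uv,P=None):
    P=P or manip.camera_params(n); R=cv2.Rodrigues(P["rvec"])[0]; K=P["K"]
    a=np.array([(uv[0]-K[0,2])/K[0,0],(uv[1]-K[1,2])/K[1,1]])
    if n=="wrist":
        r=np.hypot(*a); d=np.array([*(a/r*np.sin(r)),np.cos(r)])
    else: d=np.array([*a,1.])
    return -R.T@P["tvec"], R.T@d
def onz(n,uv,z,P=None):
    c,d=ray(n,uv,P); return c+d*(z-c[2])/d[2]
def proj(n,X,P=None):
    P=P or manip.camera_params(n); R=cv2.Rodrigues(P["rvec"])[0]; K=P["K"]
    p=R@np.array(X,float)+P["tvec"]
    if n=="wrist":
        t=np.arctan2(np.hypot(p[0],p[1]),p[2]); a=p[:2]/np.hypot(p[0],p[1])*t
    else: a=p[:2]/p[2]
    return a*K[0,0]+K[:2,2]
E
python3 - <<'E'
from h import *
t=cv2.imread("pics/top0.png")[225:325,280:410]; s=cv2.imread("pics/side0.png")[225:330,265:385]
t=cv2.resize(t,None,fx=6,fy=6,interpolation=cv2.INTER_CUBIC)[:,:780]
s=cv2.resize(s,None,fx=6,fy=6,interpolation=cv2.INTER_CUBIC)
cv2.imwrite("pics/topc.png",t[:600]);cv2.imwrite("pics/sidec.png",s[:600])
for uv,z in [((376,260),75),((397,284),88),((293,262),0),((335,305),20),((397,259),45)]: print(uv,onz("top",uv,z).round(1))
E
```

```text
(376, 260) [ 508.8 -122.5   75. ]
(397, 284) [ 454.4 -169.3   88. ]
(293, 262) [504.4  71.8   0. ]
(335, 305) [402.7 -31.3  20. ]
(397, 259) [ 513.5 -174.8   45. ]
```

View pics/topc.png

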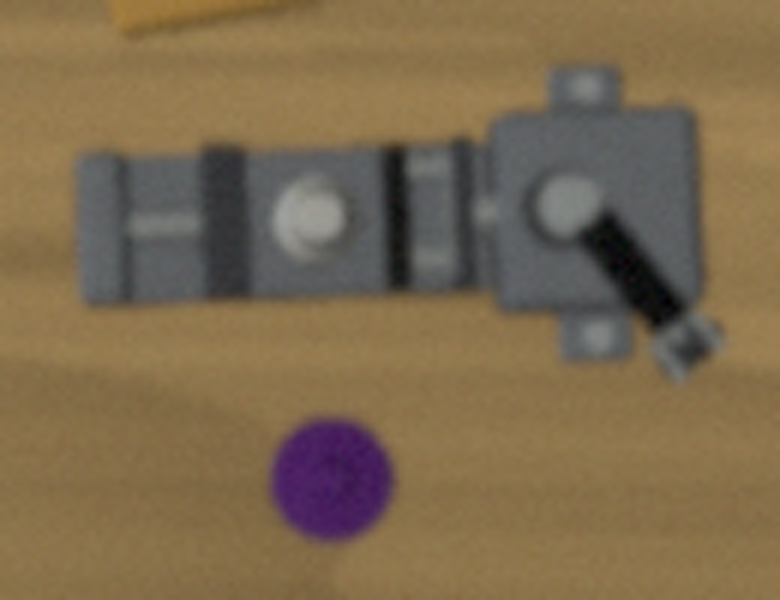

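View pics/sidec.png

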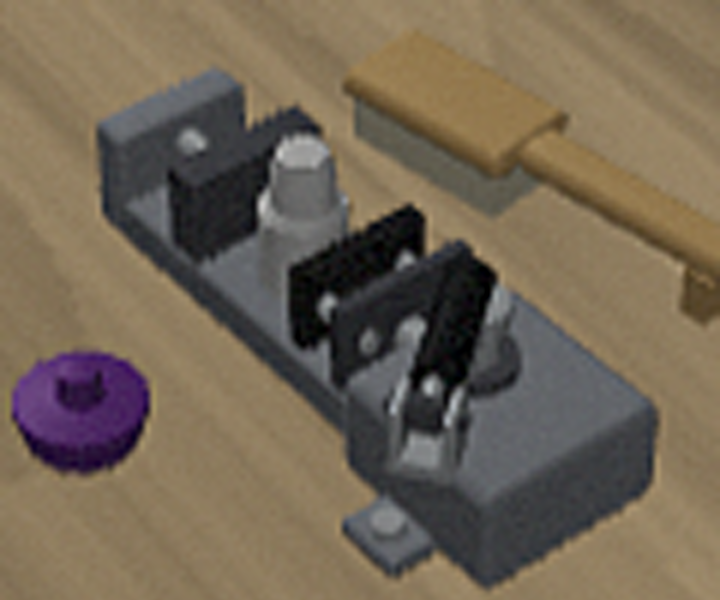

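```bash
python3 - <<'E'
from h import *
T=lambda u,v,z:onz("top",(280+u/6,225+v/6),z).round(1)
print("hub",T(570,208,85),"hinge",T(686,345,88),"plug",T(330,480,30))
print("blk corners z45",[T(*c,45)[:2] for c in((492,112),(692,110),(700,305),(497,308))])
print("bed end",T(80,228,60),"noz",T(322,213,80),"jaw",T(398,218,60),"back",T(247,222,60))
S=lambda u,v,z:onz("side",(265+u/6,225+v/6),z).round(1)
print("side hinge",S(430,390,88),"hub top?",S(497,300,88), "grip end",S(470,255,95))
E
```

```text
hub [ 509.  -119.2   85. ] hinge [ 457.7 -163.2   88. ] plug [403. -31.  30.]
blk corners z45 [array([548.3, -92.1]), array([ 550.4, -170.6]), array([ 474. , -174.2]), array([471.5, -94.9])]
bed end [499.4  68.   60. ] noz [505.7 -25.2  80. ] jaw [505.3 -55.1  60. ] back [502.8   3.4  60. ]
side hinge [ 465.3 -159.5   88. ] hub top? [ 509.1 -137.7   88. ] grip end [ 510.5 -120.6   95. ]
```

play_rows:
  series:
    - [[0.509,0.005,-0.532],2.129,0]
    - [[0.509,0.005,-0.532],2.129,0]
    - [[0.509,0.005,-0.532],2.129,0]
    - [[0.509,0.005,-0.532],2.129,0]
    - [[0.509,0.005,-0.532],2.129,0]
    - [[0.509,0.005,-0.532],2.129,0]
    - [[0.509,0.005,-0.532],2.129,0]
    - [[0.509,0.005,-0.532],2.129,0]
    - [[0.509,0.005,-0.532],2.129,0]
    - [[0.509,0.005,-0.532],2.129,0]
    - [[0.509,0.005,-0.532],2.129,0]
    - [[0.509,0.005,-0.532],2.129,0]
    - [[0.509,0.005,-0.532],2.129,0]
    - [[0.509,0.005,-0.532],2.129,0]
    - [[0.509,0.005,-0.532],2.129,0]
    - [[0.509,0.005,-0.532],2.129,0]
    - [[0.509,0.005,-0.532],2.129,0]
    - [[0.509,0.005,-0.532],2.129,0]
    - [[0.509,0.005,-0.532],2.129,0]
    - [[0.509,0.005,-0.532],2.129,0]

```text
clock: 2.15
eef_pos: [490.9, -134.5, 200.7]
eef_rot: [-1.57, -0.0, -2.432]
wrist_force: [-0.6, 0.3, -0.8]
finger_gap: 94.2
```

```bash
python3 - <<'E'
from h import *
s=manip.read_state();print(s["clock"],s["eef_pos"],s["eef_rot"],s["wrist_force"],s["joints"])
P=manip.camera_params("wrist");im=manip.camera("wrist")
np.save("w1.npy",[P["rvec"],P["tvec"]]);cv2.imwrite("pics/w1.png",im[:,:,::-1])
print(-cv2.Rodrigues(P["rvec"])[0].T@P["tvec"])
for X in((509,-119.2,75),(457.7,-163.2,88),(491,-135,88)):print(proj("wrist",X))
E
```

```text
2.15 [ 490.9204649  -134.51244686  200.74262266] [-1.57003808e+00 -4.93119193e-04 -2.43154888e+00] [-0.62745104  0.31108514 -0.79792327] [-3.38973047e-01  2.12401377e-01  1.64201127e+00 -8.39045602e-04
  1.28676853e+00  5.22014270e-01]
[542.27435283 -90.9178818  379.56151268]
[313.64775423 202.61281917]
[313.51807473 285.17298134]
[313.92660158 234.38269074]
```

View pics/w1.png

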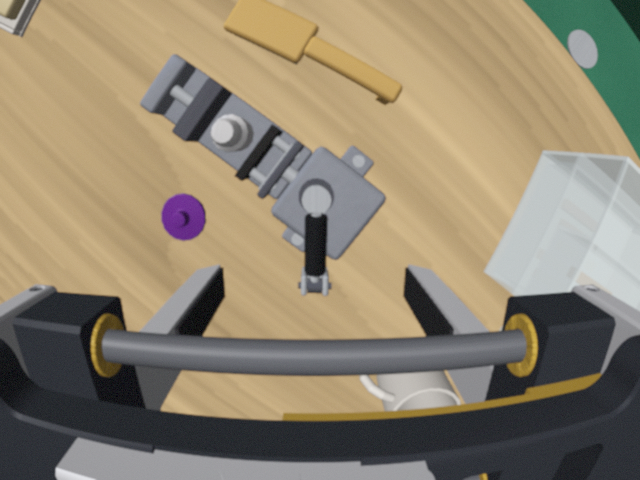

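```bash
python3 - <<'E'
from h import *
im=cv2.imread("pics/w1.png");P=manip.camera_params("wrist");P["rvec"],P["tvec"]=np.load("w1.npy")
g=im.max(2)
for r in range(210,298,6):
    c=np.where(g[r,295:340]<45)[0]+295
    print(r,c.min() if len(c) else 0,c.max() if len(c) else 0,len(c))
for uv in((316,199),(315.5,245),(315,285)):
    for z in(75,88):print(uv,z,onz("wrist",uv,z,P).round(1))
E
```

```text
210 0 0 0
216 307 324 6
222 306 325 20
228 307 325 19
234 306 325 20
240 306 325 20
246 306 324 19
252 306 325 20
258 306 324 19
264 306 324 19
270 306 324 19
276 0 0 0
282 0 0 0
288 0 0 0
294 0 0 0
(316, 199) 75 [ 512.5 -118.6   75. ]
(316, 199) 88 [ 513.8 -117.4   88. ]
(315.5, 245) 75 [ 482.6 -143.9   75. ]
(315.5, 245) 88 [ 485.1 -141.6   88. ]
(315, 285) 75 [ 454.9 -167.2   75. ]
(315, 285) 88 [ 458.6 -163.9   88. ]
```

play_rows:
  series:
    - [[0.0017,0.045,0.0017],0.011,0.4]
    - [[0.0017,0.09,0.0017],0.011,0.4]
    - [[0.0017,0.12,0.0017],0.011,0.4]
    - [[0.0017,0.1315,0.0017],0.011,0.4]
    - [[0.0017,0.1315,0.0017],0.011,0.4]
    - [[0.0017,0.1315,0.0017],0.011,0.5]
    - [[0.0017,0.1315,0.0017],0.011,0.7]
    - [[0.0017,0.1315,0.0017],0.011,0.9]
    - [[0.0017,0.1315,0.0017],0.011,1]
    - [[0.0017,0.1315,0.0017],0.011,1]
    - [[0.0017,0.1315,0.0017],0.011,1]
    - [[0.0017,0.1315,0.0017],0.011,1]
  squeeze: 15

```text
clock: 3.4
eef_pos: [490.7, -136.9, 69.3]
eef_rot: [-1.57, -0.0, -2.443]
wrist_force: [-1.5, 4.8, 2.9]
finger_gap: 17.4
```

play_rows:
  series:
    - [[0.0002,-0.0042,0],0,1]
    - [[0.0008,-0.0083,0],0,1]
    - [[0.0019,-0.0124,0],0,1]
    - [[0.0033,-0.0164,0],0,1]
    - [[0.0051,-0.0201,0],0,1]
    - [[0.0073,-0.0237,0],0,1]
    - [[0.0099,-0.0271,0],0,1]
    - [[0.0127,-0.0301,0],0,1]
    - [[0.0159,-0.0329,0],0,1]

```text
clock: 4.3
eef_pos: [478.4, -147.0, 102.5]
eef_rot: [-1.571, 0.0, -2.443]
wrist_force: [-1.5, 4.8, -6.3]
finger_gap: 17.6
```

play_rows:
  series:
    - [[0.0034,-0.0024,0],0,1]
    - [[0.007,-0.0045,0],0,1]
    - [[0.0109,-0.0062,0],0,1]
    - [[0.0149,-0.0076,0],0,1]
    - [[0.019,-0.0085,0],0,1]
    - [[0.0231,-0.009,0],0,1]
    - [[0.0261,-0.0091,0],0,1]
    - [[0.0261,-0.0091,0],0,1]

```text
clock: 5.1
eef_pos: [458.8, -163.9, 112.6]
eef_rot: [-1.569, 0.002, -2.443]
wrist_force: [-0.6, 7.2, 2.6]
finger_gap: 17.4
```

```bash
python3 - <<'E'
from h import *
s=manip.read_state();print(s["clock"],s["eef_pos"],s["wrist_force"],s["moment"])
a=manip.camera("side")[:,:,::-1][205:315,270:390]; P=manip.camera_params("wrist");w=manip.camera("wrist")[:,:,::-1][130:330,200:440]
a=cv2.resize(a,(480,440),interpolation=3);w=cv2.resize(w,(320,267));o=np.zeros((440,800,3),np.uint8);o[:,:480]=a;o[:267,480:]=w
cv2.imwrite("pics/up.png",o)
E
```

```text
5.1 [ 458.82734291 -163.85612762  112.63703264] [-0.57939059  7.23334932  2.64827977] [1.47800914 0.2982581  0.0538022 ]
```

View pics/up.png

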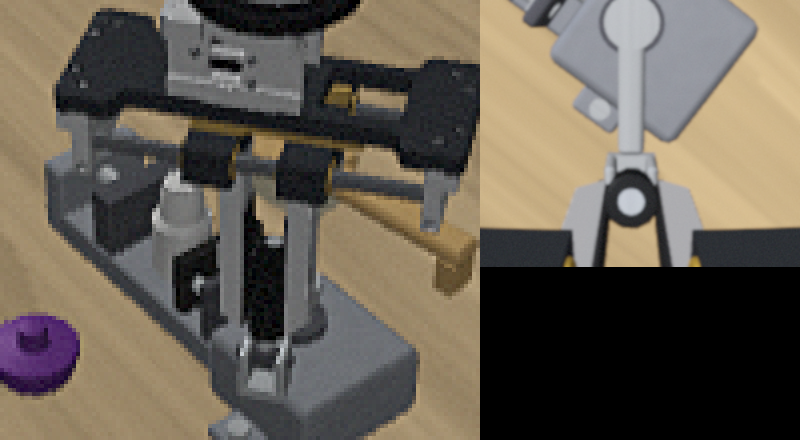

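play_rows:
  series:
    - [[0.001,0,-0.0004],0,1]
    - [[0.002,0,-0.0006],0,1]
    - [[0.002,0,-0.0006],0,1]

```text
clock: 5.5
eef_pos: [457.3, -164.8, 113.2]
eef_rot: [-1.568, 0.002, -2.443]
wrist_force: [2.1, 5.2, -3.2]
finger_gap: 17.2
```

play_rows:
  series:
    - [[0.001,0,0],0,1]
    - [[0.002,0,0],0,1]
    - [[0.003,0,0],0,1]
    - [[0.003,0,0],0,1]

```text
clock: 5.9
eef_pos: [455.2, -166.8, 113.6]
eef_rot: [-1.568, 0.003, -2.443]
wrist_force: [0.5, 5.2, -3.0]
finger_gap: 17.0
```

```bash
python3 - <<'E'
from h import *
s=manip.read_state();print(s["eef_pos"],s["wrist_force"],s["moment"])
P=manip.camera_params("wrist");w=manip.camera("wrist")[:,:,::-1][180:330,240:390]
print(proj("wrist",[457.6,-164.6,150]),proj("wrist",[457.6,-164.6,88]),proj("wrist",[511.5,-119.5,75]))
print(proj("wrist",[455.5,-166.6,150]),proj("wrist",[455.5,-166.6,88]))
a=manip.camera("side")[:,:,::-1][245:310,310:370]
o=np.zeros((600,800,3),np.uint8);o[:450,:450]=cv2.resize(w,None,fx=3,fy=3,interpolation=3);o[:379,450:]=cv2.resize(a,(350,379),interpolation=3)
cv2.imwrite("pics/up2.png",o)
E
```

```text
[ 455.21181857 -166.78123483  113.57192368] [ 0.47037832  5.15550581 -2.9680992 ] [0.98329584 0.05119385 0.01347262]
[312.96405117 306.74437788] [313.03319261 262.8983352 ] [313.34439173 139.48749982]
[313.39327303 312.99188153] [313.34415534 267.67455691]
```

View pics/up2.png

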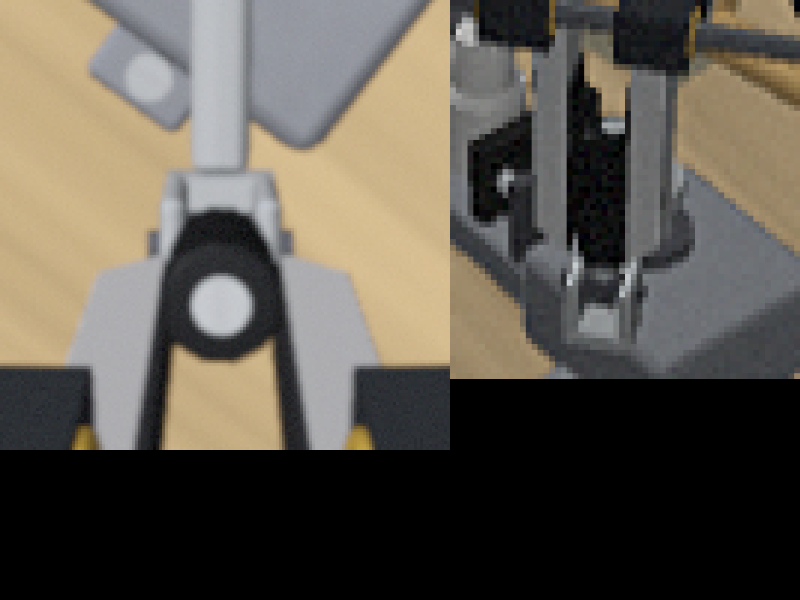

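play_rows:
  series:
    - [[0,0,0],0,0.7]
    - [[0,0,0],0,0.7]
    - [[-0.006,0,-0.0005],0,0.7]
    - [[-0.0125,0,-0.0005],0,0.7]
    - [[-0.0125,0,-0.0005],0,0.7]
    - [[-0.0125,0,-0.0005],0,1]
    - [[-0.0125,0,-0.0005],0,1]
    - [[-0.0125,0,-0.0005],0,1]
    - [[-0.0125,0,-0.0005],0,1]
  squeeze: 35

```text
clock: 6.9
eef_pos: [464.5, -158.4, 113.6]
eef_rot: [-1.567, 0.003, -2.443]
wrist_force: [1.6, 0.2, -0.7]
finger_gap: 17.3
```

play_rows:
  series:
    - [[0.001,0,0],0,1]
    - [[0.002,0,0],0,1]
    - [[0.003,0,0],0,1]
    - [[0.004,0,0],0,1]
    - [[0.004,0,0],0,1]

```text
clock: 7.4
eef_pos: [462.4, -160.3, 113.9]
eef_rot: [-1.567, 0.006, -2.443]
wrist_force: [8.2, 7.2, -1.6]
finger_gap: 17.4
```

play_rows:
  series:
    - [[0.001,0,0],0,1]
    - [[0.002,0,0],0,1]
    - [[0.003,0,0],0,1]
    - [[0.003,0,0],0,1]

```text
clock: 7.8
eef_pos: [461.0, -161.5, 114.1]
eef_rot: [-1.566, 0.009, -2.443]
wrist_force: [9.2, 7.8, -2.6]
finger_gap: 17.4
```

```bash
python3 - <<'E'
from h import *
s=manip.read_state();print(s["eef_pos"],s["wrist_force"],s["moment"])
P=manip.camera_params("wrist");im=manip.camera("wrist")[:,:,::-1];w=im[130:330,240:390]
np.save("w3.npy",[P["rvec"],P["tvec"]]);cv2.imwrite("pics/w3f.png",im)
for z in(75,88,100,150,153):print(z,proj("wrist",[458.8,-163.7,z]))
cv2.imwrite("pics/up3.png",cv2.resize(w,None,fx=3,fy=3,interpolation=3))
E
```

```text
[ 460.96471199 -161.49803744  114.10067625] [ 9.16821133  7.77817214 -2.58306967] [ 1.56116063 -1.6112801  -0.03376019]
75 [313.67488038 266.51534093]
88 [313.7311124  273.21013576]
100 [313.78909355 280.10347609]
150 [314.12026207 319.28825984]
153 [314.14641402 322.36908539]
```

View pics/up3.png

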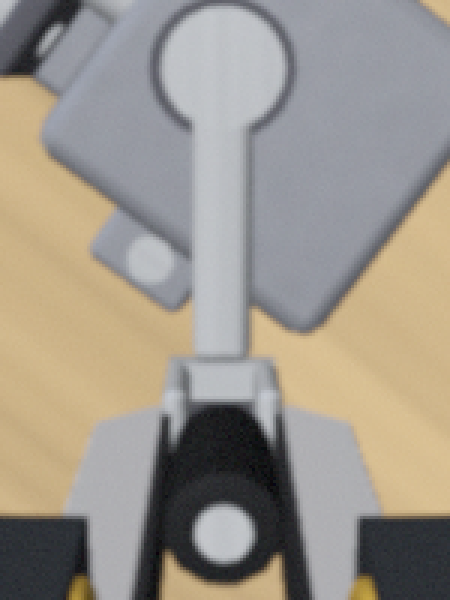

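play_rows:
  series:
    - [[0,0,0],0,0.6]
    - [[0,0,0],0,0.6]
    - [[0,0,0],0,0.6]
    - [[0,-0.03,0],0,0.6]
    - [[0,-0.06,0],0,0.6]
    - [[0,-0.06,0],0,0.8]
    - [[-0.032,-0.06,0],0,1]
    - [[-0.032,-0.06,0],0,1]
    - [[-0.032,-0.06,0],0,1]
    - [[-0.032,-0.06,0],0,1]
    - [[-0.032,-0.03,0],0,1]
    - [[-0.032,-0.006,0],0,1]
    - [[-0.032,-0.006,0],0,1]

```text
clock: 9.15
eef_pos: [483.6, -140.9, 117.7]
eef_rot: [-1.571, 0.006, -2.444]
wrist_force: [-0.7, -0.2, 0.6]
finger_gap: 0.5
```

play_rows:
  series:
    - [[0.004,0,0],0,1]
    - [[0.008,0,0],0,1]
    - [[0.011,0,0],0,1]
    - [[0.013,0,0],0,1]
    - [[0.0145,0,0],0,1]
    - [[0.0145,0,0],0,1]

```text
clock: 9.75
eef_pos: [472.5, -150.3, 118.0]
eef_rot: [-1.57, 0.006, -2.444]
wrist_force: [1.5, 0.6, 1.3]
finger_gap: 1.0
```

play_rows:
  series:
    - [[0.001,0,0],0,1]
    - [[0.002,0,0],0,1]
    - [[0.002,0,0],0,1]

```text
clock: 10.05
eef_pos: [471.1, -151.6, 118.1]
eef_rot: [-1.57, 0.007, -2.444]
wrist_force: [1.6, 0.9, 2.2]
finger_gap: 0.2
```

play_rows:
  series:
    - [[0.001,0,0],0,1]
    - [[0.002,0,0],0,1]
    - [[0.002,0,0],0,1]

```text
clock: 10.35
eef_pos: [470.5, -152.4, 118.3]
eef_rot: [-1.569, 0.009, -2.444]
wrist_force: [7.6, 5.5, -0.7]
finger_gap: 0.5
```

play_rows:
  series:
    - [[0.001,0,0],0,1]
    - [[0.002,0,0],0,1]
    - [[0.002,0,0],0,1]

```text
clock: 10.65
eef_pos: [470.2, -152.9, 118.4]
eef_rot: [-1.568, 0.012, -2.444]
wrist_force: [12.8, 8.6, -2.7]
finger_gap: 0.6
```

play_rows:
  series:
    - [[-0.004,0,0],0,1]
    - [[-0.004,-0.03,0],0,0.8]
    - [[-0.004,-0.055,0],0,0.5]
    - [[0.008,-0.055,0.0008],0,0.5]
    - [[0.0155,-0.055,0.0008],0,0.5]
    - [[0.0155,-0.055,0.0008],0,0.5]
    - [[0.0155,-0.03,0.0008],0,0.5]
    - [[0.0155,0,0.0008],0,0.5]
    - [[0.0155,0.01,0.0008],0,0.6]
    - [[0.0155,0.01,0.0008],0,0.74]
    - [[0.0155,0.01,0.0008],0,0.74]
    - [[0.0155,0.01,0.0008],0,0.74]

```text
clock: 11.85
eef_pos: [459.5, -163.6, 109.3]
eef_rot: [-1.566, 0.013, -2.444]
wrist_force: [-0.4, -0.2, -0.8]
finger_gap: 24.3
```

```bash
python3 - <<'E'
from h import *
s=manip.read_state();print(s["clock"],s["eef_pos"],s["eef_rot"],s["wrist_force"],s["finger_gap"],s["joints"])
P=manip.camera_params("wrist");im=manip.camera("wrist")[:,:,::-1]
H=np.array([458.8,-163.7])
for z in(88,150,153):print(z,proj("wrist",[*H,z],P))
g=im.min(2); m=(g>120).astype(np.uint8)
_,_,st,c=cv2.connectedComponentsWithStats(m[270:400,290:340]); print(st[1:],c[1:]+[290,270])
C=np.array([512.,-119.]);R=70;print("axis proj",proj("wrist",[*C,80],P))
# plan helper: tool shifts along the circle, from arm angle phi0 = H dir
E
```

```text
11.85 [ 459.47347278 -163.62194595  109.32264623] [-1.56632417  0.01303649 -2.44372379] [-0.36227436 -0.16504878 -0.78526777] 24.30238219562694 [-0.42266536  0.26390444  1.80781875  0.01122201  1.060196    0.44485436]
88 [312.56450998 271.84842231]
150 [312.50601894 318.4236037 ]
153 [312.50251319 321.57148634]
[[   0    0   17   69  317]
 [  27    0   23   69  486]
 [  13   41   20   19  304]
 [   0   79   50   15  633]
 [   6   93    1    1    1]
 [  34   93    1    1    1]
 [  45   94    1    1    1]
 [   0  106   50   24 1154]] [[293.71293375 306.49526814]
 [333.24897119 310.01851852]
 [312.41447368 320.02960526]
 [314.50236967 355.24012638]
 [296.         363.        ]
 [324.         363.        ]
 [335.         364.        ]
 [314.55719237 387.95840555]]
axis proj [312.44566466 147.69291665]
```

```bash
cat >plan.py <<'E'
import sys
from h import *
C=np.array([512.5,-118.7]);PH0=-2.444
def status():
    s=manip.read_state();p=s["eef_pos"];y=s["eef_rot"][2];d=p[:2]-C
    a=(PH0-np.arctan2(d[1],d[0]))%(2*np.pi); a=a-2*np.pi if a>5 else a
    ph=PH0-a; f=s["wrist_force"]; o=np.array([np.cos(ph),np.sin(ph)]);t=np.array([np.sin(ph),-np.cos(ph)])
    print("t %.2f alpha %.3f r %.1f z %.1f | out %.2f tang-resist %.2f fz %.2f gap %.1f tz %.2f"%(s["clock"],a,np.hypot(*d),p[2],f[:2]@o,-f[:2]@t,f[2],s["finger_gap"],s["moment"][2]))
    return s,p,y
if __name__=="__main__":
    s,p,y=status()
    if len(sys.argv)>1:
        lag=float(sys.argv[1]);z=float(sys.argv[2])
        ex=np.array([np.cos(y),np.sin(y)]);ez=np.array([-np.sin(y),np.cos(y)])
        print([[[*(round(float(v),4) for v in (e@ex/1e3,(p[2]-z)/1e3,e@ez/1e3))],round(float((y-(PH0-a+lag)+np.pi)%(2*np.pi)-np.pi),3),.74] for a in map(float,sys.argv[3:]) for e in [C+70*np.array([np.cos(PH0-a),np.sin(PH0-a)])-p[:2]]])
E
python3 plan.py 0.08 109 .06 .12 .18 .24 .3 .36 .42 .48 .54 .6 .65
```

```text
t 11.90 alpha -0.004 r 69.5 z 109.3 | out -0.55 tang-resist -0.23 fz -0.37 gap 24.3 tz 0.02
[[[0.0004, 0.0003, -0.0045], -0.02, 0.74], [[-0.0, 0.0003, -0.0087], 0.04, 0.74], [[-0.0007, 0.0003, -0.0128], 0.1, 0.74], [[-0.0015, 0.0003, -0.0169], 0.16, 0.74], [[-0.0027, 0.0003, -0.021], 0.22, 0.74], [[-0.004, 0.0003, -0.025], 0.28, 0.74], [[-0.0056, 0.0003, -0.0288], 0.34, 0.74], [[-0.0074, 0.0003, -0.0326], 0.4, 0.74], [[-0.0095, 0.0003, -0.0363], 0.46, 0.74], [[-0.0118, 0.0003, -0.0398], 0.52, 0.74], [[-0.0138, 0.0003, -0.0427], 0.57, 0.74]]
```

play_rows:
  series:
    - [[0.0004,0,-0.0045],-0.02,0.74]
    - [[0,0,-0.0087],0.04,0.74]
    - [[-0.0007,0,-0.0128],0.1,0.74]
    - [[-0.0015,0,-0.0169],0.16,0.74]
    - [[-0.0027,0,-0.021],0.22,0.74]
    - [[-0.004,0,-0.025],0.28,0.74]
    - [[-0.0056,0,-0.0288],0.34,0.74]
    - [[-0.0074,0,-0.0326],0.4,0.74]
    - [[-0.0095,0,-0.0363],0.46,0.74]

```text
clock: 12.8
eef_pos: [443.7, -130.2, 110.0]
eef_rot: [-1.57, 0.015, -2.905]
wrist_force: [1.3, -6.5, -0.4]
finger_gap: 24.5
```

```bash
python3 plan.py 0.08 109 .57 .61 .65 .69 .73; python3 -c "
from h import *
cv2.imwrite('pics/mid.png',manip.camera('wrist')[:,:,::-1])"
```

```text
t 12.80 alpha 0.532 r 69.8 z 110.0 | out -0.17 tang-resist 6.65 fz -0.36 gap 24.5 tz 0.04
[[[-0.0, 0.001, -0.0027], 0.029, 0.74], [[-0.0004, 0.001, -0.0054], 0.069, 0.74], [[-0.0008, 0.001, -0.0082], 0.109, 0.74], [[-0.0014, 0.001, -0.0109], 0.149, 0.74], [[-0.0021, 0.001, -0.0136], 0.189, 0.74]]
```

View pics/mid.png

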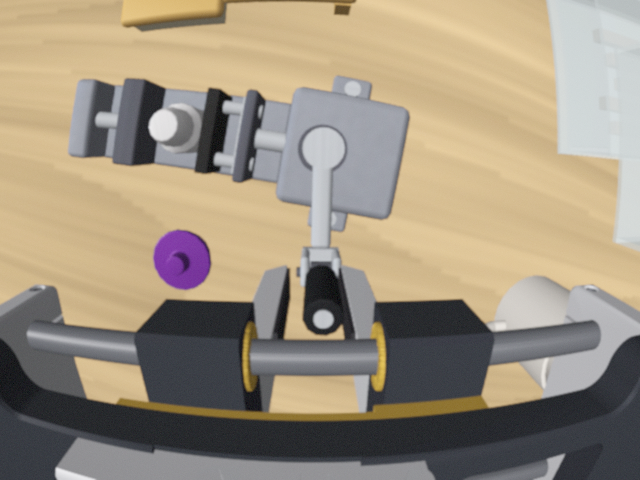

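play_rows:
  series:
    - [[0,0.001,-0.0027],0.029,0.74]
    - [[-0.0004,0.001,-0.0054],0.069,0.74]
    - [[-0.0008,0.001,-0.0082],0.109,0.74]
    - [[-0.0014,0.001,-0.0109],0.149,0.74]

```text
clock: 13.25
eef_pos: [442.9, -119.4, 109.9]
eef_rot: [-1.571, 0.017, -3.058]
wrist_force: [1.0, -6.9, 1.5]
finger_gap: 24.5
```

```bash
python3 plan.py 0.08 109 .73 .76 .79 .82 
```

```text
t 13.25 alpha 0.687 r 69.6 z 109.9 | out -0.91 tang-resist 6.88 fz 1.50 gap 24.5 tz 0.02
[[[0.0001, 0.0009, -0.003], 0.036, 0.74], [[-0.0002, 0.0009, -0.0051], 0.066, 0.74], [[-0.0005, 0.0009, -0.0072], 0.096, 0.74], [[-0.0009, 0.0009, -0.0092], 0.126, 0.74]]
```

play_rows:
  series:
    - [[0.0001,0.0009,-0.003],0.036,0.74]
    - [[-0.0003,0.0009,-0.0058],0.076,0.74]

```text
clock: 13.45
eef_pos: [443.1, -114.2, 109.9]
eef_rot: [-1.57, 0.019, -3.133]
wrist_force: [0.9, -6.4, 2.1]
finger_gap: 24.9
```

```bash
python3 plan.py 0.08 109 .81 .85 .89 
```

```text
t 13.45 alpha 0.762 r 69.5 z 109.9 | out -1.33 tang-resist 6.32 fz 2.06 gap 24.9 tz -0.02
[[[0.0001, 0.0009, -0.0034], 0.041, 0.74], [[-0.0002, 0.0009, -0.0062], 0.081, 0.74], [[-0.0007, 0.0009, -0.0089], 0.121, 0.74]]
```

play_rows:
  series:
    - [[0.0001,0.0009,-0.0034],0.041,0.74]
    - [[-0.0002,0.0009,-0.0062],0.081,0.74]

```text
clock: 13.65
eef_pos: [443.6, -108.7, 109.8]
eef_rot: [-1.57, 0.02, 3.069]
wrist_force: [0.1, -6.1, 2.2]
finger_gap: 24.4
```

```bash
python3 plan.py 0.08 109 .89 .93 
```

```text
t 13.65 alpha 0.842 r 69.6 z 109.8 | out -0.99 tang-resist 6.05 fz 2.15 gap 24.4 tz -0.03
[[[0.0001, 0.0008, -0.0034], 0.04, 0.74], [[-0.0003, 0.0008, -0.0061], 0.08, 0.74]]
```

play_rows:
  series:
    - [[0.0001,0.0008,-0.0034],0.04,0.74]
    - [[-0.0003,0.0008,-0.0061],0.08,0.74]

```text
clock: 13.85
eef_pos: [444.6, -103.2, 109.9]
eef_rot: [-1.57, 0.022, 2.99]
wrist_force: [-0.3, -6.7, 2.8]
finger_gap: 24.4
```

```bash
python3 plan.py 0.08 109 .97 1.01 
```

```text
t 13.85 alpha 0.922 r 69.6 z 109.9 | out -1.15 tang-resist 6.58 fz 2.83 gap 24.4 tz -0.01
[[[0.0, 0.0009, -0.0033], 0.041, 0.74], [[-0.0004, 0.0009, -0.0061], 0.081, 0.74]]
```

play_rows:
  series:
    - [[0,0,-0.0033],0.041,0.74]
    - [[-0.0004,0,-0.0061],0.081,0.74]

```text
clock: 14.05
eef_pos: [445.7, -97.6, 110.1]
eef_rot: [-1.571, 0.023, 2.909]
wrist_force: [-1.5, -6.9, -1.1]
finger_gap: 24.6
```

```bash
python3 plan.py 0.08 109 1.05 1.09 
```

```text
t 14.05 alpha 1.003 r 70.1 z 110.1 | out -0.67 tang-resist 7.04 fz -1.13 gap 24.6 tz 0.01
[[[-0.0004, 0.0011, -0.0033], 0.04, 0.74], [[-0.0008, 0.0011, -0.006], 0.08, 0.74]]
```

play_rows:
  series:
    - [[-0.0003,0,-0.0033],0.04,0.74]
    - [[-0.0007,0,-0.006],0.08,0.74]

```text
clock: 14.25
eef_pos: [447.3, -92.3, 110.2]
eef_rot: [-1.571, 0.022, 2.829]
wrist_force: [-2.1, -6.8, -2.5]
finger_gap: 24.5
```

```bash
python3 plan.py 0.08 109 1.12 1.16; python3 -c "
from h import *
cv2.imwrite('pics/mid2.png',cv2.resize(manip.camera('wrist')[60:260,60:360,::-1],None,fx=2.5,fy=2.5,interpolation=3))"
```

```text
t 14.25 alpha 1.082 r 70.3 z 110.2 | out -0.65 tang-resist 7.12 fz -2.51 gap 24.5 tz -0.06
[[[-0.0006, 0.0012, -0.0026], 0.03, 0.74], [[-0.001, 0.0012, -0.0054], 0.07, 0.74]]
```

View pics/mid2.png

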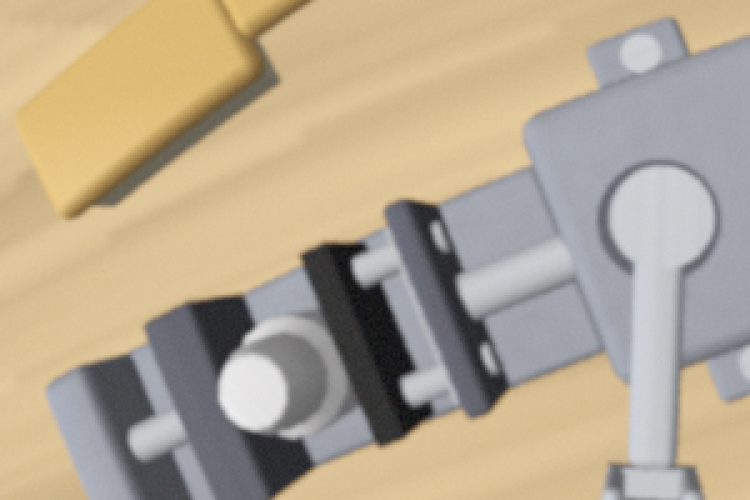

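play_rows:
  series:
    - [[-0.0005,0,-0.0033],0.04,0.74]
    - [[-0.0009,0,-0.006],0.08,0.74]

```text
clock: 14.5
eef_pos: [449.5, -87.0, 110.3]
eef_rot: [-1.572, 0.022, 2.747]
wrist_force: [-3.4, -7.9, -3.6]
finger_gap: 24.3
```

```bash
python3 plan.py 0.08 110 1.20 1.24
```

```text
t 14.50 alpha 1.164 r 70.5 z 110.3 | out -0.52 tang-resist 8.57 fz -3.61 gap 24.3 tz -0.06
[[[-0.0007, 0.0003, -0.0025], 0.028, 0.74], [[-0.0011, 0.0003, -0.0053], 0.068, 0.74]]
```

play_rows:
  series:
    - [[-0.0006,0.0003,-0.003],0.035,0.74]
    - [[-0.0009,0.0003,-0.0045],0.06,0.74]

```text
clock: 14.7
eef_pos: [451.5, -83.7, 110.2]
eef_rot: [-1.571, 0.021, 2.688]
wrist_force: [-3.6, -7.1, -0.5]
finger_gap: 24.1
```

```bash
python3 plan.py 0.08 110 1.24 1.28
```

```text
t 14.70 alpha 1.218 r 70.3 z 110.2 | out -0.36 tang-resist 7.93 fz -0.48 gap 24.1 tz -0.05
[[[-0.0004, 0.0002, -0.0015], 0.008, 0.74], [[-0.0007, 0.0002, -0.0043], 0.048, 0.74]]
```

```bash
cat > avg.py <<'E'
from plan import *
for i in range(4): manip.camera("top"); status()
E
python3 avg.py
```

```text
t 14.75 alpha 1.220 r 70.3 z 110.2 | out -0.07 tang-resist 7.37 fz -0.66 gap 23.9 tz -0.02
t 14.80 alpha 1.219 r 70.3 z 110.2 | out -0.82 tang-resist 7.12 fz -0.22 gap 24.8 tz -0.05
t 14.85 alpha 1.219 r 70.3 z 110.1 | out 0.08 tang-resist 6.42 fz -0.67 gap 24.6 tz -0.05
t 14.90 alpha 1.219 r 70.3 z 110.2 | out -0.04 tang-resist 6.82 fz -0.67 gap 24.2 tz -0.03
```

```bash
cat > rect.py <<'E'
from h import *
from scipy.spatial.transform import Rotation as Ro
def he():
    s=manip.read_state();P=manip.camera_params("wrist");Rt=Ro.from_euler("xyz",s["eef_rot"]).as_matrix();Rc=cv2.Rodrigues(P["rvec"])[0]
    return Rc@Rt, P["tvec"]+Rc@s["eef_pos"],P
def rect(im,P,z=60):
    ys,xs=np.meshgrid(np.arange(-130,60,.25),np.arange(545,465,-.5)); R=cv2.Rodrigues(P["rvec"])[0]
    p=np.stack([xs,ys,np.full_like(xs,z)],-1)@R.T+P["tvec"]; r=np.hypot(p[...,0],p[...,1]);t=np.arctan2(r,p[...,2])
    uv=p[...,:2]/r[...,None]*t[...,None]*P["K"][0,0]+P["K"][:2,2]
    return cv2.remap(im,uv[...,0].astype(np.float32),uv[...,1].astype(np.float32),1)
E
cat > pr.py <<'E'
from rect import *
import sys
M,tt,P=he();np.save("he.npy",np.c_[M,tt])
w=manip.camera("wrist")[:,:,::-1];now=rect(w,P)
Rt=Ro.from_euler("xyz",[-1.57,.015,-2.905]).as_matrix();Q=dict(P);Rc=M@Rt.T
Q["rvec"]=cv2.Rodrigues(Rc)[0];Q["tvec"]=tt-Rc@np.array([443.7,-130.2,110.])
o=np.vstack([rect(cv2.imread("pics/mid.png"),Q),now]);o=cv2.resize(o,None,fx=1,fy=1.8)
for i in range(-120,60,20): cv2.line(o,(int((i+130)*4),0),(int((i+130)*4),8),(0,0,255),2)
cv2.imwrite("pics/rect.png",o)
E
python3 pr.py
```

```text
(no output)
```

View pics/rect.png

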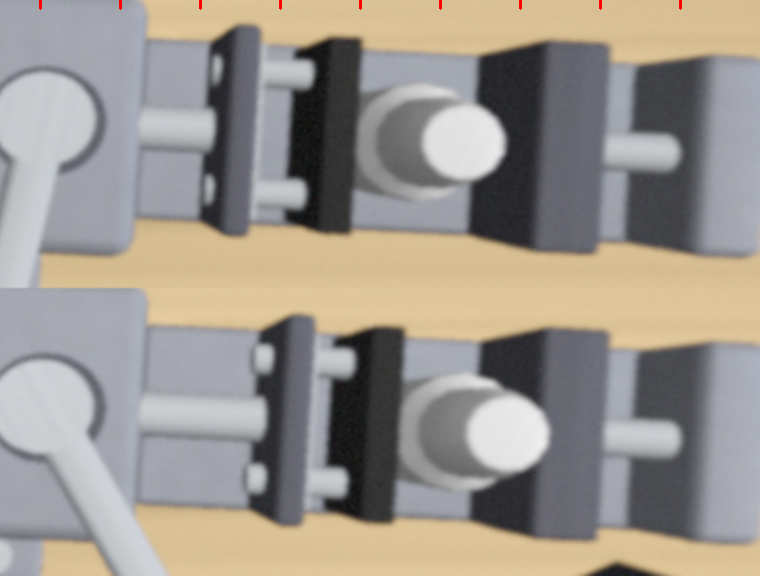

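```bash
python3 plan.py 0.08 110 1.24 1.27 1.295
```

```text
t 14.95 alpha 1.219 r 70.3 z 110.2 | out 0.65 tang-resist 7.01 fz -0.51 gap 24.8 tz 0.05
[[[-0.0004, 0.0002, -0.0015], 0.01, 0.74], [[-0.0006, 0.0002, -0.0036], 0.04, 0.74], [[-0.0008, 0.0002, -0.0053], 0.065, 0.74]]
```

play_rows:
  series:
    - [[-0.0004,0.0002,-0.002],0.01,0.74]
    - [[-0.0006,0.0002,-0.0042],0.04,0.74]
    - [[-0.0008,0.0002,-0.0058],0.065,0.74]

```text
clock: 15.25
eef_pos: [454.2, -79.5, 110.2]
eef_rot: [-1.571, 0.021, 2.625]
wrist_force: [-4.7, -8.3, -0.3]
finger_gap: 24.5
```

```bash
cat > edge.py <<'E'
from plan import *
from rect import *
status()
_,_,P=he();w=manip.camera("wrist")[:,:,::-1];now=rect(w,P);M=np.load("he.npy");Q=dict(P)
Rc=M[:,:3]@Ro.from_euler("xyz",[-1.57,.015,-2.905]).as_matrix().T;Q["rvec"]=cv2.Rodrigues(Rc)[0];Q["tvec"]=M[:,3]-Rc@np.array([443.7,-130.2,110.])
old=rect(cv2.imread("pics/mid.png"),Q);cv2.imwrite("pics/now.png",w)
# strip between the rods and beside the nozzle: rows of the rectified picture at world x ~ 524..518
A=slice(50,58)
def shift(y0,y1):   # old patch found in the new picture, shift along y in mm
    a=int((y0+130)*4);b=int((y1+130)*4);t=old[25:115,a:b];r=cv2.matchTemplate(now[20:120],t,cv2.TM_CCOEFF_NORMED)
    _,v,_,(u,q)=cv2.minMaxLoc(r);return (u-a)/4,(q-5)/2,round(float(v),2)
print("plate",shift(-73,-64),"pad",shift(-50,-39),"nozzle",shift(-37,-4),"back",shift(2,22),"hub",shift(-128,-104))
E
python3 edge.py
```

```text
t 15.25 alpha 1.289 r 70.3 z 110.2 | out -0.67 tang-resist 9.52 fz -0.28 gap 24.5 tz -0.04
plate (14.75, 1.0, 1.0) pad (10.75, 0.5, 0.99) nozzle (10.0, 0.5, 0.75) back (38.0, 2.5, 0.83) hub (-0.25, 0.0, 0.59)
```

play_rows:
  series:
    - [[0,0,0.002],0,0.6]
    - [[0,0,0.002],0,0.5]
    - [[0,0,0.002],0,0.5]
    - [[0,-0.02,0.002],0,0.5]
    - [[0,-0.05,0.002],0,0.5]
    - [[0,-0.09,0.002],0,0.5]
    - [[0,-0.13,0.002],0,0.5]
    - [[0,-0.13,0.002],0,0.5]

```text
clock: 16.1
eef_pos: [452.4, -80.1, 245.2]
eef_rot: [-1.574, 0.029, 2.624]
wrist_force: [-0.0, 0.4, -0.5]
finger_gap: 47.2
```

```bash
python3 edge.py; python3 - <<'E'
from h import *
a=manip.camera("side")[:,:,::-1][215:335,250:410];w=manip.camera("wrist")[:,:,::-1]
o=np.zeros((600,800,3),np.uint8);o[:360,:480]=cv2.resize(a,(480,360),interpolation=3);o[360:600,:320]=cv2.resize(w,(320,240));o[:480,480:]=cv2.resize(w[100:340,200:360],(320,480))
o[360:600,320:640]=cv2.resize(manip.camera("top")[:,:,::-1][180:330,220:420],(320,240))
cv2.imwrite("pics/fin.png",o)
E
```

```text
t 16.10 alpha 1.269 r 71.4 z 245.2 | out 0.24 tang-resist -0.35 fz -0.54 gap 47.2 tz 0.05
plate (15.25, 1.0, 0.99) pad (11.25, 0.5, 0.97) nozzle (8.0, 0.5, 0.9) back (-35.75, 1.5, 0.85) hub (0.0, 0.0, 0.57)
```

View pics/fin.png

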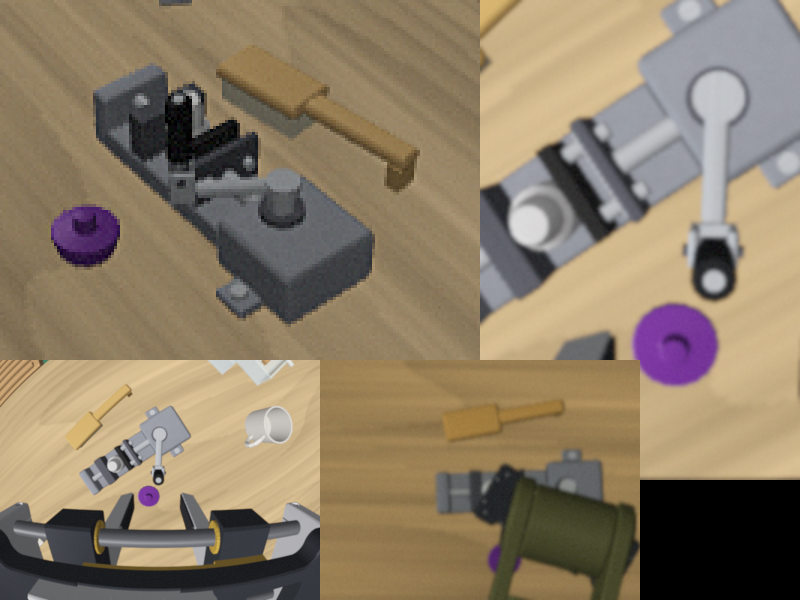

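```bash
python3 - <<'E'
from h import *
P=manip.camera_params("wrist");g=manip.camera("wrist").min(2)
a=-2.444-1.245;H=np.array([512.5,-118.7])+70*np.array([np.cos(a),np.sin(a)])
for lean in(0,.1):
    p=H-64*np.sin(lean)*np.array([np.cos(a),np.sin(a)]);q=proj("wrist",[*p,88+64*np.cos(lean)],P);print(lean,q)
u,v=proj("wrist",[*H,152],P).astype(int)
n,_,st,c=cv2.connectedComponentsWithStats((g[v-25:v+25,u-25:u+25]>140).astype(np.uint8))
for i in range(1,n):
    if 30<st[i,4]<400:print(st[i],c[i]+[u-25,v-25])
E
```

```text
0 [315.87647207 239.5405503 ]
0.1 [316.14477238 230.95803971]
[  0   0  18  20 211] [299.05687204 221.34597156]
[19  0 20 12 99] [320.58585859 217.05050505]
[40 12 10 14 64] [334.640625 231.796875]
[21 21 11 10 90] [316.16666667 239.55555556]
```

Measured handle top (316.2, 239.6) against (315.9, 239.5) predicted for fully upright. Handing in.

```bash
python3 -c "
from cell import manip
print(manip.sign_off(), manip.read_state()['clock'])"
```

```text
the job is handed in; nothing more can be done
the job is handed in; nothing more can be done
```

The handle is standing fully upright, the crank is wound clockwise until the nozzle is held snugly, and the job is handed in. The last clock reading before hand-in was about 16 s of the 64 s allowed.

**Raising the handle:** The first lift, made with a pinch grip, slipped in the fingers and left the handle leaning by about 0.1–0.16 rad. I mended this by pushing it out with the closed fingers until the force climbed steeply, from 2 N to 15 N, at the stop.

**Winding:** I wound about 1.25 rad with the fingers loose around the grip.

**Last checks:**
- **Clamping:** after I let go, the sprung pad was still compressed 4.0 mm, which is about 12 N on the nozzle. The rise in handle force (about 3 N, or 10 N on the nozzle) agrees. Both are well inside the 6–18 N range.
- **Handle:** the top of the grip appeared within half a pixel of where it should be when upright.
- **Surroundings:** the gripper was clear and the wrist force was about zero. The plug, brush and mug looked undisturbed; the soap tray, bottle and organiser are not fully shown in the final picture, and the arm did not work near them.

**Disagreements:**
- Force readings taken with the arm held still sank back to about 7 N, so I used only the readings taken while moving.
- The automatic image match on the back jaw, nozzle and hub was unreliable, so I did not use it.

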